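Set up a sample bottle on the bench mixer

TASK

Take the red-capped bottle from the tray, stand it upright in the middle of the mixer's open three-jaw clamp and swing the orange lever to tighten the jaws firmly on it. Then turn the speed knob until its white pointer lines up with the red index tab on the dial. Let go of everything, leave the bottle clamped, and do not disturb the other bottles or shift the red tab.

Things in the scene. Friction and masses are not known exactly. Their poses are not given: they have to be found in the camera images.
- bottle_red: The bottle to mount: amber glass, RED cap, 0.15 to 0.31 kg, 110 mm tall: body 56 mm diameter up to 70 mm, shoulder to 85 mm, cap 38 mm diameter from 85 to 110 mm (grip the cap from above, fingertips no lower than 86 mm above the underside). Origin at the centre of its underside, z up. Starts upright in the tray, in any of its four places, 94 mm apart
- bottle_blue: Amber bottle with a BLUE cap; same shape as bottle_red, in the tray; bystander, leave it alone. Origin at the centre of its underside
- bottle_white: Green glass bottle with a WHITE cap; same shape as bottle_red, in the tray; bystander, leave it alone. Origin at the centre of its underside
- bottle_yellow: Amber bottle with a YELLOW cap; same shape as bottle_red, in the tray; bystander, leave it alone. Origin at the centre of its underside
- tray: White fixed tray 220 x 220 mm, walls 25 mm tall, floor 5 mm thick; the four bottles stand in it, 2 x 2. Origin at the centre of its underside
- mixer: The mixer, fixed: blue box 220 mm (its x, front to back) by 340 mm (its y), deck 60 mm above the bench, z up, origin at the centre of its underside, front towards the robot (-x). On the deck: the clamp, at (0, 75) mm; the speed knob, at (0, -100) mm; and a fixed upright steel rod, 14 mm diameter, at (88, -15) mm, top 150 mm above the bench: keep clear of it
- clamp_centre (a point): Centre of the clamp's floor plate, on its top (84 mm above the bench), where the bottle's underside stands. Axes as the mixer's. Three jaws 30 mm tall stand round it, at 60, 180 and 300 degrees anticlockwise from its x axis; their faces are 40 mm from the centre with the ring at 0 (bottle radius 28 mm). The closing jaws centre the bottle
- clamp_ring (a joint): Clamp ring under the floor plate, 150 mm diameter, turned by its lever (rad): 0 = fully open, grows anticlockwise from above to 1.4, starts at 0 to 0.25. Each jaw moves in 11.7 mm per rad and meets a centred bottle at about 1.03, where the ring stops firmly: push on with about 10 N at the post for a firm clamp. It turns stiffly (2.5 N at the post) and stays where left, so the grip stays
- clamp_post (a point): Lever's upright orange post, a 16 mm round pin 105 mm from the clamp's axis, free from 78 to 155 mm above the bench; this point is on its axis 140 mm above the bench, a place to pinch it. At ring 0 it lies 0.70 rad anticlockwise from the mixer's x axis seen from the clamp's centre, and circles that centre anticlockwise to close
- jaw0: Clamp jaw at 60 degrees, aluminium with a smooth white plastic face, 26 mm wide; driven by the ring. The origin stays within 20 mm of the clamp's axis, z up
- jaw1: Clamp jaw at 180 degrees, as jaw0
- jaw2: Clamp jaw at 300 degrees, as jaw0
- speed_knob (a joint): Speed knob (rad), grows clockwise seen from above, stops at 0 and 4.7, starts between 0 and 1. Light friction (0.06 N m); it stays where it is left
- knob_grip (a point): On the knob's vertical axis, 92 mm above the bench, a TCP height to grip it. The knob is a black disc of 68 mm diameter (top 71 mm above the bench) with a bar across it, 64 mm long, 16 mm wide, from 71 to 101 mm above the bench: pinch the bar across its 16 mm width
- knob_pointer (a point): Tip of the knob's white pointer, 43 mm from its axis along the bar: a white stripe on the one end of the bar; the other end is black. At knob 0 it lies 2.5 rad anticlockwise from the mixer's x axis
- index_mark (a point): Inner end, 45 mm from the knob's axis, of the red index tab on the white dial round the knob: the mark to which the pointer must be set. It is preset and must not be shifted; 18 mm long, 7 mm wide, its top 66 mm above the bench. It lies 0.7 to 3.3 rad clockwise of the pointer's start
There are look-alikes about, which are no part of the job. Leave any purple look-alike of the bottle_red alone.

How it is judged (in metres and radians):
On the way, in this order (a step that is already met when the one before it is completed fails the run):
1. the red-capped bottle stands upright on the clamp's floor plate between the jaws (horizontal distance between bottle_red and clamp_centre below 0.014 m and z of bottle_red in the frame of clamp_centre between -0.005 and 0.005 m and angle between bottle_red's own z axis and vertical below 0.08 rad), for 0.2 s.
2. all three jaws press on the bottle (all of step 1 and contact force between each of jaw0, jaw1, jaw2 and bottle_red above 1 N), for 0.2 s.
3. the pointer is lined up with the red tab (horizontal distance between knob_pointer and index_mark below 0.005 m and velocity of joint speed_knob between -0.05 and 0.05 rad/s), for 0.2 s.
At the end, for the whole second after the job is handed in: The red-capped bottle stands upright (within 0.08 rad) and at rest on the clamp's floor plate, within 14 mm of its centre, with each of the three jaws pressing on it with more than 1 N; the knob is at rest with its pointer tip within 5 mm of the inner end of the red tab (about 6 degrees) (all of step 2 and all of step 3 and linear speed of bottle_red below 0.02 m/s); the robot touches nothing.
It fails at once if another bottle is moved more than 25 mm (distance of any of bottle_blue, bottle_white, bottle_yellow from where it was at the start of the episode above 0.025 m).
It fails at once if the red-capped bottle is tipped more than 0.6 rad (angle between bottle_red's own z axis and vertical above 0.6 rad).
It fails at once if the red index tab is shifted (distance of index_mark from where it was at the start of the episode above 0.005 m).
It also fails if it takes over 72 s, if anything falls off the work surface, if the arm or the gripper's body presses on something with over 40 N, if the wrist force passes 120 N, or if a joint passes its speed limit or range.

ROBOT

A 6-joint arm with a two-finger parallel gripper is mounted at the origin on the work surface. World frame = base frame: x ahead of the robot, y to its left, z up, the work surface at z = 0. Lengths are in mm, angles in rad, forces in N, time in s.
With the tool pointing down it reaches from about 425 to 1125 mm from the base axis. Payload 14.9 kg.
Tool frame: the origin (TCP) lies between the finger pads, 19 mm behind the fingertips; this is the grasp point; z points along the fingers, y is the line along which they close (so a half turn about z gives the same grasp; the last joint's range is limited). The gripper opens to 91 mm and grips with 3 to 60 N. Pads are 32 mm wide; open, the fingers measure 118 mm over their backs; the gripper's body (76 mm by 178 mm) begins 60 mm behind the grasp point.
Start: joints at [-1.14, 0.379, 1.734, -0, 1.028, -0.033], TCP at [313.143, -626.067, 232.732] pointing down, gripper open.
Joint ranges: [-2.77, 2.77], [-0.74, 2.19], [0, 2.66], [-1.06, 4.2], [0.31, 2.87], [-3.08, 3.08]. Speed limits (rad/s): [1.89, 1.89, 2.39, 3.14, 3.14, 3.14].

INTERFACE

Orientations are given as a unit quaternion [x, y, z, w].
In Python, from station import manip gives the robot as it stands.
- The arm moves only by the tool drive_tool, never from a script. Its argument "commands" is a list of rows, each an object with "delta_pos": the shift along the tool's x, y, z in mm, a list of three; "twist": the turn, a rotation vector about the tool's x, y, z in degrees, a list of three; "gripper": the opening, from 0 (shut) to 1 (fully open). A call has exactly 5 rows; each row is the pose to reach, as a shift and turn from the pose commanded when the call began, along the tool's axes at that moment; what a row does not reach only later rows make up. A row lasts 1/12 s, in which the tool goes at most 41.7 mm and 7.16 degrees, less where a joint would pass 70% of its speed; a pose out of reach is approached as far as the arm can. A call with a gripper value outside its range is refused whole. The fingers move at their own pace and stop on an object; "force" is the grip in N (left out, the last holds). Time passes only in rows, so rows that repeat a pose let the fingers close, or fill a call up. It gives the time, the measured TCP pose, the force, the opening and the grip force at its end, in the units of the state.
- manip.get_state(): the state, without advancing time (a new reading comes with each control period).
- manip.camera(name): name is "scene" or "top"; returns a dict with "image" (420x560x3 uint8, red, green, blue), "fx", "fy", "cx", "cy" (pixels), "D" ([k1, k2, p1, p2, k3] as OpenCV has them; the pictures are not rectified), "R" (3x3) and "t" (3): a world point X has camera coordinates R X + t. Camera axes: x right, y down, z forward; pixel columns grow to the right and rows downward; lengths in mm; the calibration is good to about 2 mm. A picture is of the moment at which its call begins. There is no depth.
- manip.hand_in(): hands the job in; it is judged then, once.
The state is a dict: "clock": time; "joints": joint angles; "qd": joint speeds; "joint_torque": joint torques, N m; "tool_pos": TCP position; "eef_rot": TCP orientation; "ft_force": force on the tool from outside, world axes, zero at the start; "torque": the same for the moment, N m; "opening": opening from 0.0 (shut) to 1.0 (fully open); "finger_force": force on a finger pad.
Only numpy, scipy, OpenCV 4.12 (cv2) and the standard library are available. Lean on these libraries where they do the work, as an engineer would, in place of code of your own. Each camera call takes 0.05 s, during which the arm holds its last target. There are 200 camera calls.

## Working session

There is one attempt and no reset: what is moved stays moved. The work goes in short steps, Python scripts to look and compute and a tool call to move; the robot and the scene stay as the last step left them, time stands still between calls to the robot, and variables do not carry over. Pictures are saved under pics/ and viewed, at most 10 in all, crops included, and the job is handed in when it is done.

Besides the shell and the picture viewer there is one more tool, called after "Request:" as name([rows], argument=value, ...), one row to a line, values as JSON. drive_tool: Moves the arm, as the interface text tells. Its arguments: {"type":"object","properties":{"commands":{"type":"array"},"force":{"type":"number"}},"required":["commands"]}

```bash
mkdir -p pics; ls
python3 - <<'E'
from station import manip
import cv2,pickle
for n in("scene","top"):
    c=manip.camera(n); pickle.dump(c,open(f"{n}0.pkl","wb")); cv2.imwrite(f"pics/{n}0.png",c["image"][:,:,::-1])
    print(n,c["fx"],c["cx"],c["cy"],c["D"],c["R"],c["t"])
print(manip.get_state())
E
```

```text
pics
scene 420.80446527516006 285.96962506651795 214.00498121683907 [-0.12508583  0.          0.          0.          0.        ] [[ 3.07270147e-01  9.51622302e-01 -2.26539211e-04]
 [ 7.38530031e-01 -2.38614714e-01 -6.30584182e-01]
 [-6.00132027e-01  1.93592389e-01 -7.76120827e-01]] [-217.19572357 -326.20278128 1465.11934158]
top 405.5042719273285 279.75427214698294 211.0500823624705 [-0.01756698  0.          0.          0.          0.        ] [[ 0.00954883 -0.99976638  0.01939066]
 [-0.99169579 -0.01195528 -0.12804893]
 [ 0.12825083 -0.01800691 -0.99157827]] [  43.98182224  586.59292769 1136.47500263]
{'clock': 0.1, 'joints': array([-1.14026839e+00,  3.79343921e-01,  1.73470038e+00,  2.18672227e-05,
        1.02849623e+00, -3.32929902e-02]), 'qd': array([-1.55820337e-03, -8.92414845e-04, -2.56558063e-03, -3.09703410e-04,
       -4.05392264e-04,  2.23007570e-05]), 'joint_torque': array([-2.52554846e-04, -7.65040898e+01, -4.35296059e+01,  6.51656720e-02,
        3.97707440e-02,  1.50955792e-06]), 'tool_pos': array([ 313.02675442, -625.74959958,  232.17326747]), 'eef_rot': array([ 9.73230264e-01,  2.29831740e-01, -8.43362709e-05, -4.66466585e-04]), 'ft_force': array([1.24090461, 0.13474402, 0.63081768]), 'torque': array([-0.00658575,  0.03763063,  0.00256415]), 'finger_force': 0.0, 'opening': 1.0012833434739197}
```

View pics/scene0.png

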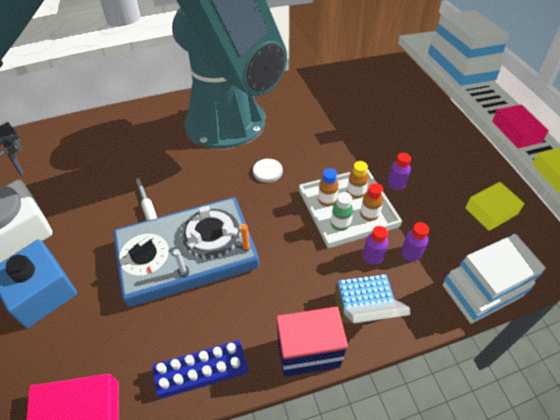

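View pics/top0.png

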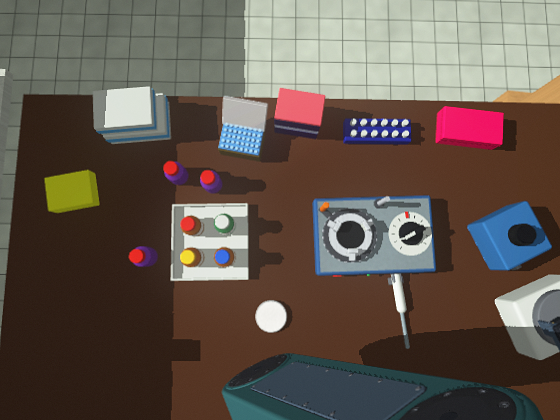

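The two pictures show the following:

- **Red caps:** there are four, in top-view pixels. The one in the tray at (190,225) sits on an amber body. The other three, at (174,170), (210,180) and (140,256), have purple bodies and stand outside the tray.
- **Choice:** the tray one, which is at (375,191) in the scene view.
- **Mixer:** the deck is around (375,235), the clamp around (350,235), the post at (323,208), the knob at (410,233) and the red tab at (407,215).

I'll measure next, with close crops.

```bash
cat > h.py <<'E'
import cv2,numpy as np,pickle
def K(c): return np.array([[c["fx"],0,c["cx"]],[0,c["fy"],c["cy"]],[0,0,1.]])
def ray(c,uv):
    p=cv2.undistortPoints(np.array([[uv]],float),K(c),np.array(c["D"],float))[0,0]
    R=np.array(c["R"]);return -R.T@c["t"], R.T@np.array([p[0],p[1],1.])
def onz(c,uv,z):
    o,d=ray(c,uv);return o+d*(z-o[2])/d[2]
def tri(a,ua,b,ub):
    A=0;B=0;r=[]
    for c,u in((a,ua),(b,ub)):
        o,d=ray(c,u);d=d/np.linalg.norm(d);P=np.eye(3)-np.outer(d,d);A=A+P;B=B+P@o;r.append((P,o))
    x=np.linalg.solve(A,B);return x,[np.linalg.norm(P@(x-o)) for P,o in r]
def proj(c,X):
    return cv2.projectPoints(np.array(X,float).reshape(-1,1,3),cv2.Rodrigues(np.array(c["R"],float))[0],np.array(c["t"],float),K(c),np.array(c["D"],float))[0][:,0]
def blobs(c,box,f):
    x0,y0,x1,y1=box;h=cv2.cvtColor(np.ascontiguousarray(c["image"][y0:y1,x0:x1]),cv2.COLOR_RGB2HSV).astype(int)
    m=f(h[...,0],h[...,1],h[...,2]).astype(np.uint8);n,l,s,ce=cv2.connectedComponentsWithStats(m)
    return [(int(s[i,4]),(s[i,:4]+[x0,y0,0,0]).tolist(),(ce[i]+[x0,y0]).round(2).tolist()) for i in range(1,n) if s[i,4]>5]
red=lambda h,s,v:((h<5)|(h>174))&(s>150)&(v>110)
orange=lambda h,s,v:(h>=6)&(h<18)&(s>170)&(v>120)
def load(n):return pickle.load(open(n+".pkl","rb"))
E
python3 - <<'E'
from h import *
t=load("top0");s=load("scene0")
print("cap top",blobs(t,(172,205,250,282),red)); print("cap sc",blobs(s,(360,175,392,215),red))
print("tab",blobs(t,(385,205,435,260),red)); print("tabsc",blobs(s,(115,230,175,280),red))
print("post",blobs(t,(312,195,345,225),orange),blobs(s,(230,215,260,260),orange))
a=cv2.resize(t["image"][190:285,165:255],None,fx=4,fy=4,interpolation=2)
b=cv2.resize(t["image"][190:285,305:445],None,fx=5.6,fy=5.6,interpolation=2)
cv2.imwrite("pics/c1.png",a[:,:,::-1]);cv2.imwrite("pics/c2.png",b[:,:,::-1])
E
```

```text
cap top [(162, [181, 217, 15, 14], [187.7, 223.51])]
cap sc [(185, [368, 183, 15, 16], [374.86, 190.17])]
tab [(17, [405, 212, 4, 6], [406.59, 214.53])]
tabsc [(9, [148, 267, 3, 5], [148.89, 269.22])]
post [(48, [320, 203, 9, 8], [324.12, 206.38])] [(119, [242, 225, 7, 24], [244.82, 236.2])]
```

View pics/c1.png

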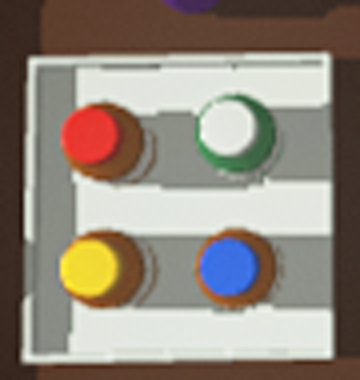

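View pics/c2.png

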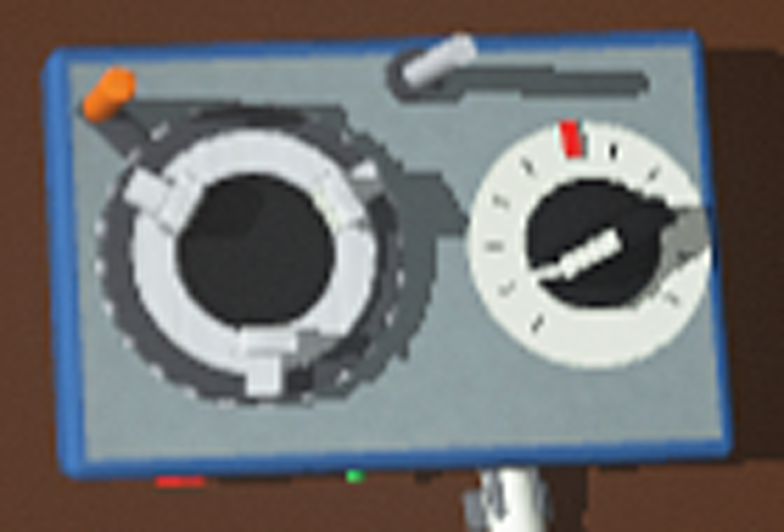

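Crop 1 confirms an amber bottle with a red cap in the tray, cap centre at top (187.6,223.6). Crop 2 shows the open clamp at about (350,234), the knob with its white pointer running to the lower left (401,239), the tab at (407,214), and the post top at (326,204).

Run:
```python
from h import *
t=load("top0");s=load("scene0")
r=lambda x:np.round(x,1).tolist()
print("cap tri",r(tri(t,(187.7,223.51),s,(374.86,190.17))[0]),tri(t,(187.7,223.51),s,(374.86,190.17))[1])
print("cap z115",r(onz(t,(187.5,223.6),115)),"scene",r(onz(s,(375,187.5),115)))
f=lambda u,v:(305+(u+.5)/5.6-.5,190+(v+.5)/5.6-.5)
# deck corners
C=[onz(t,f(*p),60)[:2] for p in[(57,50),(696,35),(730,455),(72,472)]]
print("deck",r(C),"c",r(np.mean(C,0)),[round(float(np.linalg.norm(C[i]-C[(i+1)%4])),1) for i in range(4)])
def fit(P): 
    P=np.array(P);A=np.c_[2*P,np.ones(len(P))];x=np.linalg.lstsq(A,(P**2).sum(1),rcond=None)[0];return x[:2],np.sqrt(x[2]+x[:2]@x[:2])
def comp(mask,box,big=True):
    x0,y0,x1,y1=box;n,l,st,ce=cv2.connectedComponentsWithStats(mask[y0:y1,x0:x1].astype(np.uint8));i=1+np.argmax(st[1:,4]);m=(l==i).astype(np.uint8)
    c=max(cv2.findContours(m,0,1)[0],key=cv2.contourArea)[:,0]+[x0,y0];return c.astype(float)
h=cv2.cvtColor(t["image"],cv2.COLOR_RGB2HSV).astype(int);H,S,V=h[...,0],h[...,1],h[...,2]
def ransac(P):
    rng=np.random.default_rng(0);best=None
    for _ in range(500):
        c,R=fit(P[rng.choice(len(P),3,False)]);e=abs(np.linalg.norm(P-c,axis=1)-R)<1.2
        if best is None or e.sum()>best.sum():best=e
    return fit(P[best]),best.sum(),len(P)
for nm,m,box,z in[("dial",(V>190)&(S<60),(386,206,436,260),62),("black",V<60,(332,215,372,255),84),("knob",V<60,(392,215,430,250),71),("knobhull",V<60,(392,215,430,250),71)]:
    P=comp(m,box);P=np.array([onz(t,p,z)[:2] for p in P]);print(nm,ransac(P))
# post
for p in[(120,80),(97,108)]:print("post",f(*p),r(onz(t,f(*p),155)),r(onz(t,f(*p),100)))
print("post scene top/bot",r(onz(s,(244.5,226),155)),r(onz(s,(245.5,248),78)))
print("post tri",r(tri(t,f(120,82),s,(244.5,226.5))[0]))
print("tabin",r(onz(t,f(574,158),66)),"tabout",r(onz(t,f(569,122),66)),"ptr tip",r(onz(t,f(540,274),71)), "bar end",r(onz(t,f(612,240),101)),r(onz(t,f(565,265),101)))
```

```text
cap tri [541.0, 302.0, 103.0] [np.float64(1.3383828479733153), np.float64(1.3383828479732578)]
cap z115 [539.1, 298.8, 115.0] scene [542.1, 301.3, 115.0]
deck [[620.4, -48.9], [632.5, -378.3], [418.8, -387.6], [407.8, -56.1]] c [519.9, -217.7] [329.6, 213.9, 331.7, 212.8]
dial ((array([ 524.12682327, -318.5367878 ]), np.float64(61.016365135201546)), np.int64(94), 234)
black ((array([ 517.53742259, -144.13044456]), np.float64(36.488250880349646)), np.int64(54), 76)
knob ((array([ 523.75446322, -317.95135997]), np.float64(31.84853157231838)), np.int64(50), 100)
knobhull ((array([ 523.75446322, -317.95135997]), np.float64(31.84853157231838)), np.int64(50), 100)
post (326.01785714285717, 203.875) [591.2, -68.3, 155.0] [599.4, -75.7, 100.0]
post (321.9107142857143, 208.875) [577.9, -57.5, 155.0] [585.4, -64.3, 100.0]
post scene top/bot [591.1, -64.0, 155.0] [598.9, -69.6, 78.0]
post tri [591.0, -66.3, 153.9]
tabin [567.4, -311.0, 66.0] tabout [585.8, -309.0, 66.0] ptr tip [508.1, -290.3, 71.0] bar end [523.2, -316.7, 101.0] [510.7, -293.1, 101.0]
```

Request:
drive_tool([
  {"delta_pos":[24,-28,-14],"twist":[0,0,5.3],"gripper":0.7},
  {"delta_pos":[48,-56,-28],"twist":[0,0,10.6],"gripper":0.7},
  {"delta_pos":[72,-84,-41],"twist":[0,0,15.9],"gripper":0.7},
  {"delta_pos":[96,-112,-55],"twist":[0,0,21.2],"gripper":0.7},
  {"delta_pos":[120,-141,-68],"twist":[0,0,26.57],"gripper":0.7},
], force=30)

```text
clock: 0.52
tool_pos: [357.4, -444.6, 301.0]
eef_rot: [1.0, -0.002, -0.0, -0.0]
ft_force: [1.6, -0.4, 0.1]
opening: 0.706
finger_force: 0.0
```

Request:
drive_tool([
  {"delta_pos":[9,-37,0],"twist":[0,0,0],"gripper":0.7},
  {"delta_pos":[18,-74,0],"twist":[0,0,0],"gripper":0.7},
  {"delta_pos":[27,-112,0],"twist":[0,0,0],"gripper":0.7},
  {"delta_pos":[36,-149,0],"twist":[0,0,0],"gripper":0.7},
  {"delta_pos":[46,-187,0],"twist":[0,0,0],"gripper":0.7},
])

```text
clock: 0.93
tool_pos: [403.1, -257.5, 300.6]
eef_rot: [1.0, -0.0, -0.0, -0.0]
ft_force: [1.1, -0.2, 0.4]
opening: 0.7
finger_force: 0.0
```

Request:
drive_tool([
  {"delta_pos":[9,-37,0],"twist":[0,0,0],"gripper":0.7},
  {"delta_pos":[18,-74,0],"twist":[0,0,0],"gripper":0.7},
  {"delta_pos":[27,-112,0],"twist":[0,0,0],"gripper":0.7},
  {"delta_pos":[36,-149,0],"twist":[0,0,0],"gripper":0.7},
  {"delta_pos":[46,-187,0],"twist":[0,0,0],"gripper":0.7},
])

```text
clock: 1.35
tool_pos: [449.1, -70.4, 300.8]
eef_rot: [1.0, -0.0, 0.0, 0.0]
ft_force: [0.8, -0.3, 0.6]
opening: 0.7
finger_force: 0.0
```

Request:
drive_tool([
  {"delta_pos":[9,-37,0],"twist":[0,0,0],"gripper":0.7},
  {"delta_pos":[18,-74,0],"twist":[0,0,0],"gripper":0.7},
  {"delta_pos":[27,-112,0],"twist":[0,0,0],"gripper":0.7},
  {"delta_pos":[36,-149,0],"twist":[0,0,0],"gripper":0.7},
  {"delta_pos":[46,-187,0],"twist":[0,0,0],"gripper":0.7},
])

```text
clock: 1.77
tool_pos: [495.1, 116.7, 300.7]
eef_rot: [1.0, 0.0, -0.0, 0.0]
ft_force: [1.0, -0.6, 1.0]
opening: 0.698
finger_force: 0.0
```

Request:
drive_tool([
  {"delta_pos":[9,-37,20],"twist":[0,0,0],"gripper":0.7},
  {"delta_pos":[18,-74,40],"twist":[0,0,0],"gripper":0.7},
  {"delta_pos":[27,-110,60],"twist":[0,0,0],"gripper":0.7},
  {"delta_pos":[36,-146,80],"twist":[0,0,0],"gripper":0.7},
  {"delta_pos":[45,-184,100],"twist":[0,0,0],"gripper":0.7},
])

```text
clock: 2.18
tool_pos: [538.9, 295.5, 202.0]
eef_rot: [1.0, 0.0, -0.0, 0.0]
ft_force: [0.6, -1.1, 0.4]
opening: 0.7
finger_force: 0.0
```

Request:
drive_tool([
  {"delta_pos":[0,0,0],"twist":[0,0,0],"gripper":0.7},
  {"delta_pos":[0,0,20],"twist":[0,0,0],"gripper":0.7},
  {"delta_pos":[0,0,45],"twist":[0,0,0],"gripper":0.7},
  {"delta_pos":[0,0,70],"twist":[0,0,0],"gripper":0.7},
  {"delta_pos":[0,0,87],"twist":[0,0,0],"gripper":0.7},
])

```text
clock: 2.6
tool_pos: [538.2, 293.1, 114.3]
eef_rot: [1.0, 0.0, -0.001, 0.0]
ft_force: [-0.1, -0.2, -0.5]
opening: 0.701
finger_force: 0.0
```

Request:
drive_tool([
  {"delta_pos":[0,0,0],"twist":[0,0,0],"gripper":0.7},
  {"delta_pos":[0,0,0],"twist":[0,0,0],"gripper":0.4},
  {"delta_pos":[0,0,0],"twist":[0,0,0],"gripper":0.3},
  {"delta_pos":[0,0,0],"twist":[0,0,0],"gripper":0.2},
  {"delta_pos":[0,0,0],"twist":[0,0,0],"gripper":0.2},
], force=30)

```text
clock: 3.02
tool_pos: [539.9, 294.0, 117.9]
eef_rot: [1.0, -0.0, 0.001, -0.001]
ft_force: [-0.4, 1.1, 0.2]
opening: 0.438
finger_force: 0.4
```

Request:
drive_tool([
  {"delta_pos":[0,0,0],"twist":[0,0,0],"gripper":0.2},
  {"delta_pos":[0,0,0],"twist":[0,0,0],"gripper":0.2},
  {"delta_pos":[0,0,0],"twist":[0,0,0],"gripper":0.2},
  {"delta_pos":[0,0,0],"twist":[0,0,0],"gripper":0.2},
  {"delta_pos":[0,0,0],"twist":[0,0,0],"gripper":0.2},
])

```text
clock: 3.43
tool_pos: [539.9, 294.1, 117.5]
eef_rot: [1.0, 0.0, 0.001, -0.0]
ft_force: [-0.5, 1.5, 6.7]
opening: 0.413
finger_force: 29.8
```

Request:
drive_tool([
  {"delta_pos":[0,0,-5],"twist":[0,0,0],"gripper":0.2},
  {"delta_pos":[0,0,-20],"twist":[0,0,0],"gripper":0.2},
  {"delta_pos":[0,0,-40],"twist":[0,0,0],"gripper":0.2},
  {"delta_pos":[0,0,-65],"twist":[0,0,0],"gripper":0.2},
  {"delta_pos":[0,0,-90],"twist":[0,0,0],"gripper":0.2},
])

```text
clock: 3.85
tool_pos: [538.6, 293.3, 207.2]
eef_rot: [1.0, 0.0, -0.001, 0.0]
ft_force: [-0.7, 0.1, -1.9]
opening: 0.407
finger_force: 29.7
```

Request:
drive_tool([
  {"delta_pos":[0,0,-25],"twist":[0,0,0],"gripper":0.2},
  {"delta_pos":[0,0,-50],"twist":[0,0,0],"gripper":0.2},
  {"delta_pos":[0,0,-72],"twist":[0,0,0],"gripper":0.2},
  {"delta_pos":[0,0,-82],"twist":[0,0,0],"gripper":0.2},
  {"delta_pos":[0,0,-82],"twist":[0,0,0],"gripper":0.2},
])

```text
clock: 4.27
tool_pos: [539.9, 294.0, 290.8]
eef_rot: [1.0, 0.0, 0.002, -0.001]
ft_force: [0.4, 0.5, -1.5]
opening: 0.412
finger_force: 29.7
```

Run:
```python
from station import manip
from h import *
for n in("scene","top"):
    c=manip.camera(n); pickle.dump(c,open(f"{n}1.pkl","wb"))
s=load("scene1");t=load("top1");print(manip.get_state()["tool_pos"])
a=s["image"][60:270,230:440];b=t["image"][140:350,150:360]
cv2.imwrite("pics/p1.png",cv2.resize(np.hstack([a,b]),None,fx=1.9,fy=1.9)[:,:,::-1])
```

```text
[538.70102413 293.41236244 287.50371941]
```

View pics/p1.png

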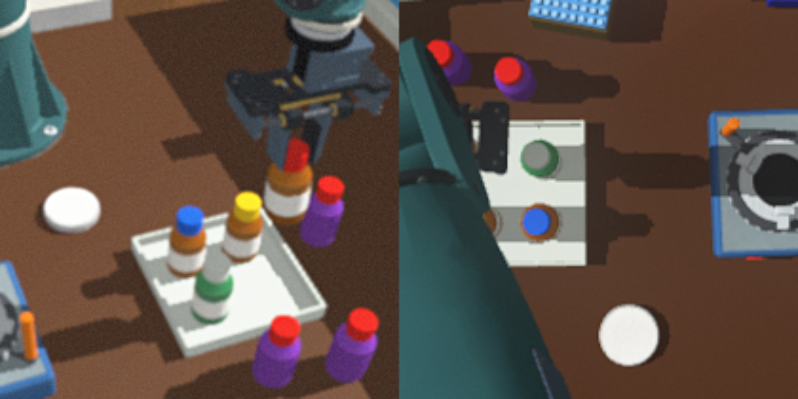

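The right half of the crop shows only the arm over the tray. The left half shows the red-capped bottle hanging upright in the fingers at about (290,170), with the other three still in the tray. Next I carry it to the clamp.

Request:
drive_tool([
  {"delta_pos":[0,10,0],"twist":[0,0,0],"gripper":0.2},
  {"delta_pos":[-2,35,0],"twist":[0,0,0],"gripper":0.2},
  {"delta_pos":[-4,65,0],"twist":[0,0,0],"gripper":0.2},
  {"delta_pos":[-6,95,0],"twist":[0,0,0],"gripper":0.2},
  {"delta_pos":[-7,130,0],"twist":[0,0,0],"gripper":0.2},
])

```text
clock: 4.78
tool_pos: [530.9, 162.1, 286.7]
eef_rot: [1.0, 0.0, -0.001, 0.0]
ft_force: [0.6, -0.2, -1.5]
opening: 0.41
finger_force: 29.7
```

Request:
drive_tool([
  {"delta_pos":[-2,35,0],"twist":[0,0,0],"gripper":0.2},
  {"delta_pos":[-4,70,0],"twist":[0,0,0],"gripper":0.2},
  {"delta_pos":[-6,105,0],"twist":[0,0,0],"gripper":0.2},
  {"delta_pos":[-8,140,0],"twist":[0,0,0],"gripper":0.2},
  {"delta_pos":[-10,175,0],"twist":[0,0,0],"gripper":0.2},
])

```text
clock: 5.2
tool_pos: [520.8, -13.4, 286.9]
eef_rot: [1.0, 0.0, -0.001, -0.0]
ft_force: [0.5, 0.7, -1.9]
opening: 0.411
finger_force: 29.7
```

Request:
drive_tool([
  {"delta_pos":[-1,35,0],"twist":[0,0,0],"gripper":0.2},
  {"delta_pos":[-2,65,0],"twist":[0,0,0],"gripper":0.2},
  {"delta_pos":[-3,95,0],"twist":[0,0,0],"gripper":0.2},
  {"delta_pos":[-4,118,0],"twist":[0,0,0],"gripper":0.2},
  {"delta_pos":[-5,132,0],"twist":[0,0,0],"gripper":0.2},
])

```text
clock: 5.62
tool_pos: [515.9, -145.8, 286.8]
eef_rot: [1.0, -0.001, -0.001, -0.0]
ft_force: [1.1, 0.0, -1.4]
opening: 0.409
finger_force: 29.7
```

Request:
drive_tool([
  {"delta_pos":[0,0,0],"twist":[0,0,0],"gripper":0.2},
  {"delta_pos":[0,0,0],"twist":[0,0,0],"gripper":0.2},
  {"delta_pos":[0,0,15],"twist":[0,0,0],"gripper":0.2},
  {"delta_pos":[0,0,28],"twist":[0,0,0],"gripper":0.2},
  {"delta_pos":[0,0,35],"twist":[0,0,0],"gripper":0.2},
])

```text
clock: 6.03
tool_pos: [516.2, -142.4, 251.2]
eef_rot: [1.0, 0.0, -0.001, -0.0]
ft_force: [-1.0, -0.6, -2.3]
opening: 0.415
finger_force: 29.7
```

Run:
```python
from station import manip
from h import *
for n in("scene","top"):
    c=manip.camera(n); pickle.dump(c,open(f"{n}2.pkl","wb"))
s=load("scene2");t=load("top2");print(manip.get_state()["tool_pos"])
a=s["image"][120:310,110:310];b=t["image"][150:340,290:460]
cv2.imwrite("pics/p2.png",cv2.resize(np.hstack([a,b]),None,fx=2.1,fy=2.1,interpolation=2)[:,:,::-1])
print(blobs(s,(170,150,240,230),red),proj(s,[[517.5,-143.5,z] for z in(84,156.5,181.5,194)]).round(1).tolist())
```

```text
[ 516.18811371 -142.45778607  251.53722866]
[(263, [192, 178, 19, 19], [200.51, 187.01])] [[209.1, 228.7], [204.8, 210.5], [203.2, 203.7], [202.4, 200.2]]
```

View pics/p2.png

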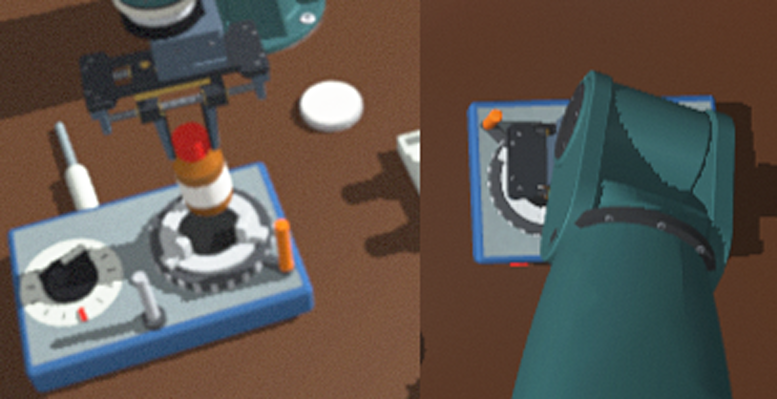

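The bottle hangs over the open clamp and is nearly upright. The cap is at scene (200.5,187), which matches the expected projection. Lowering it now.

Request:
drive_tool([
  {"delta_pos":[1,1,12],"twist":[0,0,0],"gripper":0.2},
  {"delta_pos":[1,1,25],"twist":[0,0,0],"gripper":0.2},
  {"delta_pos":[1,1,37],"twist":[0,0,0],"gripper":0.2},
  {"delta_pos":[1,1,44],"twist":[0,0,0],"gripper":0.2},
  {"delta_pos":[1,1,49],"twist":[0,0,0],"gripper":0.2},
])

```text
clock: 6.55
tool_pos: [517.9, -144.2, 203.3]
eef_rot: [1.0, 0.0, -0.001, -0.0]
ft_force: [0.8, -0.1, -2.3]
opening: 0.411
finger_force: 29.7
```

Request:
drive_tool([
  {"delta_pos":[0,0,1],"twist":[0,0,0],"gripper":0.2},
  {"delta_pos":[0,0,2],"twist":[0,0,0],"gripper":0.2},
  {"delta_pos":[0,0,3],"twist":[0,0,0],"gripper":0.2},
  {"delta_pos":[0,0,4],"twist":[0,0,0],"gripper":0.2},
  {"delta_pos":[0,0,4],"twist":[0,0,0],"gripper":0.2},
])

```text
clock: 6.97
tool_pos: [518.3, -144.4, 200.7]
eef_rot: [1.0, 0.0, 0.0, 0.0]
ft_force: [0.5, 0.3, -1.5]
opening: 0.407
finger_force: 29.7
```

Request:
drive_tool([
  {"delta_pos":[0,0,1],"twist":[0,0,0],"gripper":0.2},
  {"delta_pos":[0,0,2],"twist":[0,0,0],"gripper":0.2},
  {"delta_pos":[0,0,2.5],"twist":[0,0,0],"gripper":0.2},
  {"delta_pos":[0,0,3],"twist":[0,0,0],"gripper":0.2},
  {"delta_pos":[0,0,3],"twist":[0,0,0],"gripper":0.2},
])

```text
clock: 7.38
tool_pos: [518.1, -144.4, 197.3]
eef_rot: [1.0, 0.0, -0.0, -0.0]
ft_force: [-0.4, -0.5, -1.8]
opening: 0.413
finger_force: 29.7
```

Request:
drive_tool([
  {"delta_pos":[0,0,0.5],"twist":[0,0,0],"gripper":0.2},
  {"delta_pos":[0,0,1],"twist":[0,0,0],"gripper":0.2},
  {"delta_pos":[0,0,1.5],"twist":[0,0,0],"gripper":0.2},
  {"delta_pos":[0,0,2],"twist":[0,0,0],"gripper":0.2},
  {"delta_pos":[0,0,2],"twist":[0,0,0],"gripper":0.2},
])

```text
clock: 7.8
tool_pos: [519.2, -144.5, 196.5]
eef_rot: [1.0, -0.0, 0.001, 0.0]
ft_force: [-0.3, 2.2, 9.7]
opening: 0.409
finger_force: 29.9
```

Contact with the floor plate is felt at the expected height, so I release and rise.

Request:
drive_tool([
  {"delta_pos":[0,0,0.5],"twist":[0,0,0],"gripper":0.2},
  {"delta_pos":[0,0,0],"twist":[0,0,0],"gripper":0.45},
  {"delta_pos":[0,0,0],"twist":[0,0,0],"gripper":0.55},
  {"delta_pos":[0,0,0],"twist":[0,0,0],"gripper":0.7},
  {"delta_pos":[0,0,0],"twist":[0,0,0],"gripper":0.7},
])

```text
clock: 8.22
tool_pos: [518.1, -144.3, 195.3]
eef_rot: [1.0, 0.0, -0.0, 0.0]
ft_force: [0.3, -0.0, 0.5]
opening: 0.64
finger_force: 0.0
```

Request:
drive_tool([
  {"delta_pos":[0,0,-5],"twist":[0,0,0],"gripper":0.7},
  {"delta_pos":[0,0,-20],"twist":[0,0,0],"gripper":0.7},
  {"delta_pos":[0,0,-40],"twist":[0,0,0],"gripper":0.7},
  {"delta_pos":[0,0,-55],"twist":[0,0,0],"gripper":0.7},
  {"delta_pos":[0,0,-60],"twist":[0,0,0],"gripper":0.7},
])

```text
clock: 8.63
tool_pos: [519.1, -144.7, 257.9]
eef_rot: [1.0, 0.0, 0.001, 0.0]
ft_force: [0.3, -0.8, 0.3]
opening: 0.7
finger_force: 0.0
```

Request:
drive_tool([
  {"delta_pos":[20,-20,0],"twist":[0,0,-7],"gripper":0.7},
  {"delta_pos":[40,-40,0],"twist":[0,0,-14],"gripper":0.7},
  {"delta_pos":[55,-60,0],"twist":[0,0,-21],"gripper":0.7},
  {"delta_pos":[65,-70,0],"twist":[0,0,-28],"gripper":0.7},
  {"delta_pos":[73,-78,0],"twist":[0,0,-35],"gripper":0.7},
])

```text
clock: 9.05
tool_pos: [591.8, -65.1, 254.9]
eef_rot: [0.953, 0.304, -0.0, -0.0]
ft_force: [0.0, 0.2, -0.6]
opening: 0.703
finger_force: 0.0
```

Run:
```python
from station import manip
from h import *
for n in("scene","top"):
    c=manip.camera(n); pickle.dump(c,open(f"{n}3.pkl","wb"))
s=load("scene3");t=load("top3");print(manip.get_state()["tool_pos"],manip.get_state()["eef_rot"])
print("cap",blobs(s,(170,150,240,230),red),"exp cap",proj(s,[[517.5,-143.5,z] for z in(169,181.5,194)]).round(1).tolist())
a=s["image"][120:310,110:310];b=t["image"][150:340,290:460]
cv2.imwrite("pics/p3.png",cv2.resize(np.hstack([a,b]),None,fx=2.1,fy=2.1,interpolation=2)[:,:,::-1])
```

```text
[591.7429703  -65.35819638 254.88337957] [ 9.53069145e-01  3.02752632e-01 -1.79581324e-04 -1.29385315e-04]
cap [(184, [198, 196, 17, 17], [205.21, 204.82])] exp cap [[204.0, 207.1], [203.2, 203.7], [202.4, 200.2]]
```

View pics/p3.png

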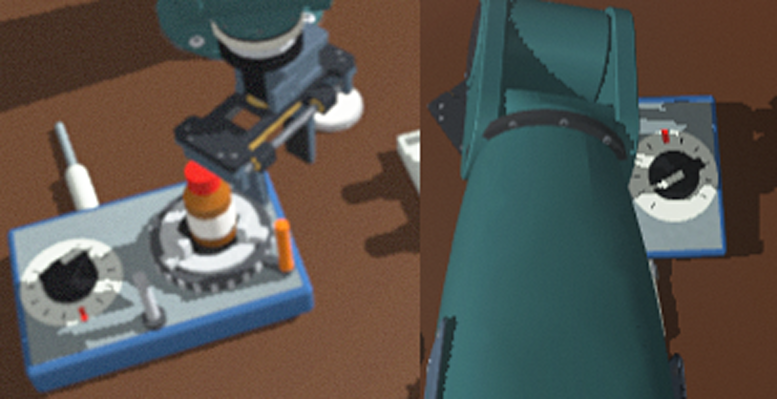

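The bottle stands upright in the clamp with its cap at about scene (206,205), and the gripper is above the post. Next I lower onto the post and pinch it.

Request:
drive_tool([
  {"delta_pos":[0,0,10],"twist":[0,0,-6],"gripper":0.7},
  {"delta_pos":[-1,0,40],"twist":[0,0,-11],"gripper":0.7},
  {"delta_pos":[-1,0,75],"twist":[0,0,-11],"gripper":0.7},
  {"delta_pos":[-1,0,100],"twist":[0,0,-11],"gripper":0.7},
  {"delta_pos":[-1,0,114],"twist":[0,0,-11],"gripper":0.7},
])

```text
clock: 9.57
tool_pos: [588.2, -67.2, 138.3]
eef_rot: [0.921, 0.389, -0.002, -0.001]
ft_force: [-0.5, -0.3, 0.1]
opening: 0.698
finger_force: 0.0
```

Request:
drive_tool([
  {"delta_pos":[0,0,0],"twist":[0,0,0],"gripper":0.5},
  {"delta_pos":[0,0,0],"twist":[0,0,0],"gripper":0.3},
  {"delta_pos":[0,0,0],"twist":[0,0,0],"gripper":0.1},
  {"delta_pos":[0,0,0],"twist":[0,0,0],"gripper":0.05},
  {"delta_pos":[0,0,0],"twist":[0,0,0],"gripper":0.05},
], force=30)

```text
clock: 9.98
tool_pos: [591.1, -67.0, 142.8]
eef_rot: [0.921, 0.391, 0.001, 0.001]
ft_force: [0.7, 0.7, 0.5]
opening: 0.368
finger_force: 0.0
```

Request:
drive_tool([
  {"delta_pos":[0,0,0],"twist":[0,0,0],"gripper":0.05},
  {"delta_pos":[0,0,0],"twist":[0,0,0],"gripper":0.05},
  {"delta_pos":[0,0,0],"twist":[0,0,0],"gripper":0.05},
  {"delta_pos":[0,0,0],"twist":[0,0,0],"gripper":0.05},
  {"delta_pos":[0,0,0],"twist":[0,0,0],"gripper":0.05},
])

```text
clock: 10.4
tool_pos: [590.7, -66.9, 141.8]
eef_rot: [0.92, 0.391, 0.0, 0.0]
ft_force: [-0.8, -0.1, 5.7]
opening: 0.172
finger_force: 30.0
```

Request:
drive_tool([
  {"delta_pos":[-0.1,-3.7,0],"twist":[0,0,-2],"gripper":0.05},
  {"delta_pos":[-0.8,-12.8,0],"twist":[0,0,-7],"gripper":0.05},
  {"delta_pos":[-2.7,-23.6,0],"twist":[0,0,-13],"gripper":0.05},
  {"delta_pos":[-5.7,-34.2,0],"twist":[0,0,-19],"gripper":0.05},
  {"delta_pos":[-9.8,-44.4,0],"twist":[0,0,-25],"gripper":0.05},
])

```text
clock: 10.82
tool_pos: [551.7, -43.5, 141.8]
eef_rot: [0.812, 0.583, 0.0, 0.001]
ft_force: [-1.1, -11.5, 4.0]
opening: 0.162
finger_force: 30.0
```

Request:
drive_tool([
  {"delta_pos":[-0.6,-11,0],"twist":[0,0,-6],"gripper":0.05},
  {"delta_pos":[-1.9,-20,0],"twist":[0,0,-11],"gripper":0.05},
  {"delta_pos":[-4.1,-28.9,0],"twist":[0,0,-16],"gripper":0.05},
  {"delta_pos":[-6.3,-35.9,0],"twist":[0,0,-20],"gripper":0.05},
  {"delta_pos":[-8.3,-41,0],"twist":[0,0,-23],"gripper":0.05},
])

```text
clock: 11.23
tool_pos: [510.3, -38.4, 141.8]
eef_rot: [0.68, 0.733, 0.0, 0.001]
ft_force: [3.1, -11.1, 0.5]
opening: 0.164
finger_force: 30.0
```

Run:
```python
from station import manip
import numpy as np
s=manip.get_state();p=s["tool_pos"][:2]-[517.4,-143.7];a=np.arctan2(p[1],p[0]);f=s["ft_force"][:2]
print(p,np.hypot(*p),a,a-.737,"psi",2*np.arctan2(s["eef_rot"][1],s["eef_rot"][0]),"Fccw on tool",f@[-np.sin(a),np.cos(a)],"Frad",f@[np.cos(a),np.sin(a)])
```

```text
[ -7.08758818 105.33330113] 105.57148399789959 1.637982302568129 0.9009823025681291 psi 1.6449938826670152 Fccw on tool -2.3120596688125814 Frad -11.248372729963851
```

Request:
drive_tool([
  {"delta_pos":[-0.5,-3.7,0],"twist":[0,0,-2],"gripper":0.05},
  {"delta_pos":[-1.2,-7.3,0],"twist":[0,0,-4],"gripper":0.05},
  {"delta_pos":[-1.6,-11,0],"twist":[0,0,-6],"gripper":0.05},
  {"delta_pos":[-1.8,-12.8,0],"twist":[0,0,-7],"gripper":0.05},
  {"delta_pos":[-2,-14.6,0],"twist":[0,0,-8],"gripper":0.05},
])

```text
clock: 11.65
tool_pos: [496.3, -40.6, 141.9]
eef_rot: [0.629, 0.777, 0.001, 0.001]
ft_force: [5.3, 2.3, 3.3]
opening: 0.167
finger_force: 30.0
```

```bash
cat > f.py <<'E'
from station import manip
import numpy as np
s=manip.get_state();p=s["tool_pos"][:2]-[517.4,-143.7];a=np.arctan2(p[1],p[0]);f=s["ft_force"][:2]
print(p,np.hypot(*p),a,a-.737,"psi",2*np.arctan2(s["eef_rot"][1],s["eef_rot"][0]),"Fccw on tool",f@[-np.sin(a),np.cos(a)],"Frad",f@[np.cos(a),np.sin(a)])
E
python3 f.py
```

```text
[-21.10093195 103.07782071] 105.21542876977094 1.7727154048987763 1.0357154048987764 psi 1.7808838566143452 Fccw on tool -5.657101317516234 Frad 1.1898216762686546
```

Request:
drive_tool([
  {"delta_pos":[0,-1,0],"twist":[0,0,-0.5],"gripper":0.05},
  {"delta_pos":[0,-2,0],"twist":[0,0,-1],"gripper":0.05},
  {"delta_pos":[-0.1,-3,0],"twist":[0,0,-1.5],"gripper":0.05},
  {"delta_pos":[-0.1,-3,0],"twist":[0,0,-1.5],"gripper":0.05},
  {"delta_pos":[-0.1,-3,0],"twist":[0,0,-1.5],"gripper":0.05},
])

```text
clock: 12.07
tool_pos: [494.1, -41.2, 141.9]
eef_rot: [0.619, 0.785, 0.001, 0.001]
ft_force: [7.4, 5.1, 2.1]
opening: 0.166
finger_force: 30.0
```

```bash
python3 f.py
```

```text
[-23.33219824 102.53257292] 105.153792058988 1.7945450164498076 1.0575450164498075 psi 1.8060453696861434 Fccw on tool -8.301070736461979 Frad 3.3042746903575178
```

Request:
drive_tool([
  {"delta_pos":[0.5,-1,0],"twist":[0,0,0],"gripper":0.05},
  {"delta_pos":[0.5,-2,0],"twist":[0,0,-0.5],"gripper":0.05},
  {"delta_pos":[0.5,-3,0],"twist":[0,0,-0.5],"gripper":0.05},
  {"delta_pos":[0.5,-3.5,0],"twist":[0,0,-0.5],"gripper":0.05},
  {"delta_pos":[0.5,-3.5,0],"twist":[0,0,-0.5],"gripper":0.05},
])

```text
clock: 12.48
tool_pos: [491.8, -41.7, 142.0]
eef_rot: [0.616, 0.788, 0.002, 0.002]
ft_force: [18.1, 3.6, -9.3]
opening: 0.167
finger_force: 30.0
```

```bash
python3 f.py
```

```text
[-25.60281295 101.98108151] 105.14582738668176 1.8167672465054254 1.0797672465054253 psi 1.8148448707383698 Fccw on tool -18.459905544275607 Frad -0.8726680317135379
```

Request:
drive_tool([
  {"delta_pos":[0,0,0],"twist":[0,0,0],"gripper":0.3},
  {"delta_pos":[0,0,0],"twist":[0,0,0],"gripper":0.5},
  {"delta_pos":[0,0,0],"twist":[0,0,0],"gripper":0.6},
  {"delta_pos":[0,0,0],"twist":[0,0,0],"gripper":0.6},
  {"delta_pos":[0,0,-8],"twist":[0,0,0],"gripper":0.6},
])

```text
clock: 12.9
tool_pos: [488.0, -41.6, 148.3]
eef_rot: [0.616, 0.788, -0.001, -0.001]
ft_force: [0.3, -0.0, -0.7]
opening: 0.499
finger_force: 0.0
```

Request:
drive_tool([
  {"delta_pos":[0,0,-30],"twist":[0,0,0],"gripper":0.6},
  {"delta_pos":[0,0,-60],"twist":[0,0,0],"gripper":0.6},
  {"delta_pos":[0,0,-90],"twist":[0,0,0],"gripper":0.6},
  {"delta_pos":[0,0,-115],"twist":[0,0,0],"gripper":0.6},
  {"delta_pos":[0,0,-120],"twist":[0,0,0],"gripper":0.6},
])

```text
clock: 13.32
tool_pos: [490.6, -41.9, 274.0]
eef_rot: [0.616, 0.788, 0.001, 0.002]
ft_force: [0.9, -0.6, 1.7]
opening: 0.598
finger_force: 0.0
```

Request:
drive_tool([
  {"delta_pos":[-15,-2,0],"twist":[0,0,0],"gripper":0.6},
  {"delta_pos":[-45,-6,0],"twist":[0,0,0],"gripper":0.6},
  {"delta_pos":[-75,-10,0],"twist":[0,0,0],"gripper":0.6},
  {"delta_pos":[-107,-14,0],"twist":[0,0,0],"gripper":0.6},
  {"delta_pos":[-138,-18,0],"twist":[0,0,0],"gripper":0.6},
])

```text
clock: 13.73
tool_pos: [504.7, -181.2, 269.2]
eef_rot: [0.615, 0.788, -0.0, -0.0]
ft_force: [0.4, 0.7, 0.2]
opening: 0.603
finger_force: 0.0
```

Request:
drive_tool([
  {"delta_pos":[-30,-4,0],"twist":[0,0,-5],"gripper":0.6},
  {"delta_pos":[-60,-8,0],"twist":[0,0,-10],"gripper":0.6},
  {"delta_pos":[-95,-12,0],"twist":[0,0,-14.6],"gripper":0.6},
  {"delta_pos":[-122,-15,0],"twist":[0,0,-14.6],"gripper":0.6},
  {"delta_pos":[-138,-18,0],"twist":[0,0,-14.6],"gripper":0.6},
])

```text
clock: 14.15
tool_pos: [520.9, -320.5, 269.0]
eef_rot: [0.511, 0.86, -0.0, -0.0]
ft_force: [-0.2, -0.1, 0.0]
opening: 0.602
finger_force: 0.0
```

Run:
```python
from station import manip
from h import *
for n in("scene","top"):
    c=manip.camera(n); pickle.dump(c,open(f"{n}4.pkl","wb"))
s=load("scene4");t=load("top4");S=manip.get_state();print(S["tool_pos"],S["eef_rot"])
a=s["image"][130:310,100:300];b=t["image"][150:330,290:470]
cv2.imwrite("pics/p4.png",cv2.resize(np.hstack([a,b]),None,fx=2.1,fy=2.1,interpolation=2)[:,:,::-1])
print(blobs(s,(170,150,240,230),red),proj(s,[[517.5,-143.5,z] for z in(169,181.5,194)]).round(1).tolist())
```

```text
[ 520.76907327 -319.84682616  268.9709308 ] [ 5.11632350e-01  8.59204390e-01 -5.65567905e-05 -3.88492965e-04]
[(246, [195, 195, 18, 18], [203.57, 203.24])] [[204.0, 207.1], [203.2, 203.7], [202.4, 200.2]]
```

View pics/p4.png

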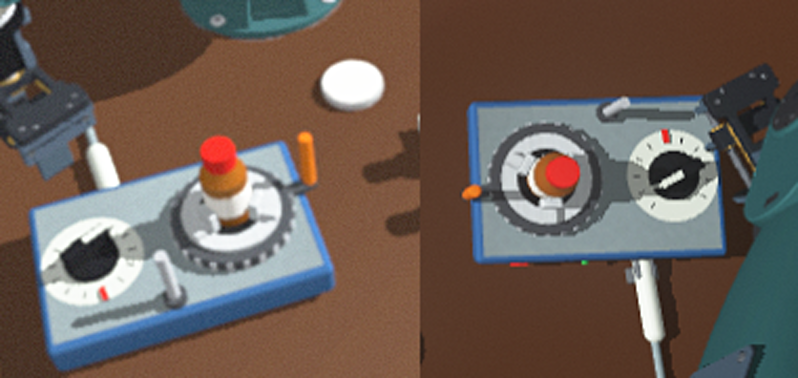

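The bottle is clamped and centred, with its cap at scene (203.6,203.2) against (203.2,203.7) expected. The knob and tab are unchanged. Next I lower onto the knob.

Request:
drive_tool([
  {"delta_pos":[0,3.4,20],"twist":[0,0,0],"gripper":0.6},
  {"delta_pos":[0,3.4,50],"twist":[0,0,0],"gripper":0.6},
  {"delta_pos":[0,3.4,80],"twist":[0,0,0],"gripper":0.6},
  {"delta_pos":[0,3.4,105],"twist":[0,0,0],"gripper":0.6},
  {"delta_pos":[0,3.4,125],"twist":[0,0,0],"gripper":0.6},
])

```text
clock: 14.67
tool_pos: [523.1, -314.6, 142.3]
eef_rot: [0.51, 0.86, 0.0, -0.001]
ft_force: [0.3, -0.3, 0.3]
opening: 0.598
finger_force: 0.0
```

Request:
drive_tool([
  {"delta_pos":[0,0,15],"twist":[0,0,0],"gripper":0.6},
  {"delta_pos":[0,0,28],"twist":[0,0,0],"gripper":0.6},
  {"delta_pos":[0,0,38],"twist":[0,0,0],"gripper":0.6},
  {"delta_pos":[0,0,45],"twist":[0,0,0],"gripper":0.6},
  {"delta_pos":[0,0,49],"twist":[0,0,0],"gripper":0.6},
])

```text
clock: 15.08
tool_pos: [524.0, -316.1, 94.9]
eef_rot: [0.51, 0.86, 0.0, -0.0]
ft_force: [-0.4, 0.6, -0.4]
opening: 0.601
finger_force: 0.0
```

Request:
drive_tool([
  {"delta_pos":[0,0,0],"twist":[0,0,0],"gripper":0.4},
  {"delta_pos":[0,0,0],"twist":[0,0,0],"gripper":0.3},
  {"delta_pos":[0,0,0],"twist":[0,0,0],"gripper":0.1},
  {"delta_pos":[0,0,0],"twist":[0,0,0],"gripper":0.05},
  {"delta_pos":[0,0,0],"twist":[0,0,0],"gripper":0.05},
], force=15)

```text
clock: 15.5
tool_pos: [524.3, -316.8, 95.9]
eef_rot: [0.511, 0.86, -0.0, 0.0]
ft_force: [-0.2, -0.4, 0.1]
opening: 0.265
finger_force: 0.0
```

Request:
drive_tool([
  {"delta_pos":[0,0,0],"twist":[0,0,0],"gripper":0.05},
  {"delta_pos":[0,0,0],"twist":[0,0,0],"gripper":0.05},
  {"delta_pos":[0,0,0],"twist":[0,0,0],"gripper":0.05},
  {"delta_pos":[0,0,0],"twist":[0,0,0],"gripper":0.05},
  {"delta_pos":[0,0,0],"twist":[0,0,0],"gripper":0.05},
])

```text
clock: 15.92
tool_pos: [524.5, -316.6, 95.8]
eef_rot: [0.511, 0.86, 0.0, 0.0]
ft_force: [2.9, 3.7, 4.9]
opening: 0.176
finger_force: 15.0
```

Run:
```python
from station import manip
import numpy as np
s=manip.get_state();print(s["tool_pos"],2*np.arctan2(s["eef_rot"][1],s["eef_rot"][0]),s["ft_force"],s["torque"])
from h import *
for n in ("scene","top"):
  c=load(n+"4")
  b=(95,245,175,285) if n=="scene" else (385,205,435,260)
  for a in blobs(c,b,lambda h,s,v:((h<8)|(h>172))&(s>110)&(v>90)):
    q=onz(c,a[2],66);d=q-[523.9,-318.3,66];print(n,a,q.round(1),np.arctan2(d[1],d[0]),np.hypot(d[0],d[1]))
```

```text
[ 524.48588493 -316.64943422   95.75422739] 2.0700280458679163 [2.93957943 3.67227262 4.8695688 ] [ 0.56442834 -0.59491674  0.03610032]
scene (15, [147, 267, 4, 6], [148.87, 269.4]) [ 580.4 -309.1   66. ] 0.16211940161312127 57.21900999378694
top (20, [405, 212, 4, 6], [406.5, 214.5]) [ 576.8 -309.6   66. ] 0.16377350298037702 53.64466147826366
```

Request:
drive_tool([
  {"delta_pos":[0,0,0],"twist":[0,0,4],"gripper":0.05},
  {"delta_pos":[0,0,0],"twist":[0,0,10],"gripper":0.05},
  {"delta_pos":[0,0,0],"twist":[0,0,16],"gripper":0.05},
  {"delta_pos":[0,0,0],"twist":[0,0,23],"gripper":0.05},
  {"delta_pos":[0,0,0],"twist":[0,0,30],"gripper":0.05},
])

```text
clock: 16.33
tool_pos: [525.4, -316.4, 95.8]
eef_rot: [0.718, 0.696, 0.001, 0.001]
ft_force: [12.5, 7.8, -2.0]
opening: 0.178
finger_force: 15.0
```

Request:
drive_tool([
  {"delta_pos":[0,0,0],"twist":[0,0,6],"gripper":0.05},
  {"delta_pos":[0,0,0],"twist":[0,0,12],"gripper":0.05},
  {"delta_pos":[0,0,0],"twist":[0,0,18],"gripper":0.05},
  {"delta_pos":[0,0,0],"twist":[0,0,24],"gripper":0.05},
  {"delta_pos":[0,0,0],"twist":[0,0,30],"gripper":0.05},
])

```text
clock: 16.75
tool_pos: [526.4, -316.8, 95.8]
eef_rot: [0.873, 0.487, 0.002, 0.002]
ft_force: [19.8, 3.9, -8.5]
opening: 0.176
finger_force: 15.0
```

Request:
drive_tool([
  {"delta_pos":[0,0,0],"twist":[0,0,6],"gripper":0.05},
  {"delta_pos":[0,0,0],"twist":[0,0,12],"gripper":0.05},
  {"delta_pos":[0,0,0],"twist":[0,0,18],"gripper":0.05},
  {"delta_pos":[0,0,0],"twist":[0,0,24],"gripper":0.05},
  {"delta_pos":[0,0,0],"twist":[0,0,30],"gripper":0.05},
])

```text
clock: 17.17
tool_pos: [527.0, -317.5, 95.9]
eef_rot: [0.97, 0.244, 0.003, 0.002]
ft_force: [23.3, -3.3, -13.9]
opening: 0.174
finger_force: 15.0
```

Request:
drive_tool([
  {"delta_pos":[0,0,0],"twist":[0,0,6],"gripper":0.05},
  {"delta_pos":[0,0,0],"twist":[0,0,11],"gripper":0.05},
  {"delta_pos":[0,0,0],"twist":[0,0,15],"gripper":0.05},
  {"delta_pos":[0,0,0],"twist":[0,0,18],"gripper":0.05},
  {"delta_pos":[0,0,0],"twist":[0,0,19.5],"gripper":0.05},
])

```text
clock: 17.58
tool_pos: [527.0, -318.2, 96.0]
eef_rot: [0.997, 0.078, 0.003, 0.002]
ft_force: [20.9, -7.0, -14.3]
opening: 0.175
finger_force: 15.0
```

Request:
drive_tool([
  {"delta_pos":[0,0,0],"twist":[0,0,0],"gripper":0.05},
  {"delta_pos":[0,0,0],"twist":[0,0,0],"gripper":0.05},
  {"delta_pos":[0,0,0],"twist":[0,0,0],"gripper":0.05},
  {"delta_pos":[0,0,0],"twist":[0,0,0],"gripper":0.05},
  {"delta_pos":[0,0,0],"twist":[0,0,0],"gripper":0.05},
])

```text
clock: 18.0
tool_pos: [527.0, -318.2, 96.0]
eef_rot: [0.997, 0.079, 0.003, 0.002]
ft_force: [21.9, -6.8, -13.1]
opening: 0.18
finger_force: 15.0
```

Run:
```python
from station import manip
import numpy as np
s=manip.get_state();print(s["tool_pos"],2*np.arctan2(s["eef_rot"][1],s["eef_rot"][0]),s["ft_force"])
from h import *
c=manip.camera("scene");pickle.dump(c,open("scene5.pkl","wb"))
cv2.imwrite("pics/p5.png",cv2.resize(c["image"][170:310,90:270],None,fx=3.5,fy=3.5,interpolation=2)[:,:,::-1])
```

```text
[ 526.97806988 -318.16769761   96.0339245 ] 0.15859476687232327 [ 21.87617795  -6.81409041 -13.14626579]
```

View pics/p5.png

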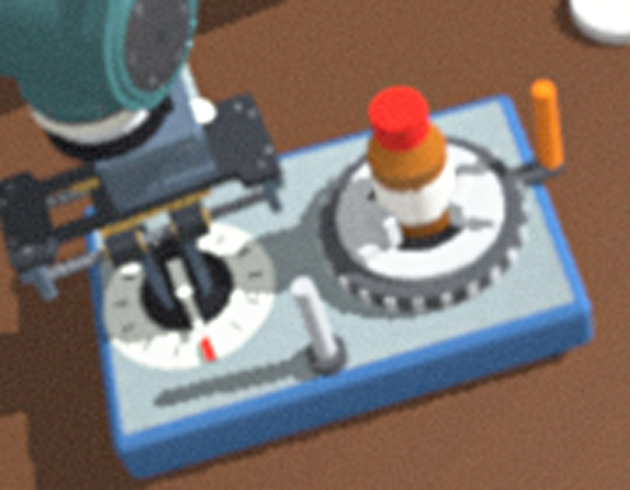

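The pointer tip at crop (197,325) points at the tab's inner end at (206,341). I relieve the side load, let go and check.

Request:
drive_tool([
  {"delta_pos":[1,0,0],"twist":[0,0,0],"gripper":0.05},
  {"delta_pos":[2,0,0],"twist":[0,0,0],"gripper":0.05},
  {"delta_pos":[3,0,0],"twist":[0,0,0],"gripper":0.05},
  {"delta_pos":[3,0,0],"twist":[0,0,0],"gripper":0.05},
  {"delta_pos":[3,0,0],"twist":[0,0,0],"gripper":0.05},
])

```text
clock: 18.47
tool_pos: [527.4, -318.0, 95.9]
eef_rot: [0.997, 0.08, 0.001, 0.002]
ft_force: [-0.9, -14.9, 1.1]
opening: 0.172
finger_force: 15.0
```

Request:
drive_tool([
  {"delta_pos":[0,0,0],"twist":[0,0,0],"gripper":0.3},
  {"delta_pos":[0,0,0],"twist":[0,0,0],"gripper":0.5},
  {"delta_pos":[0,0,0],"twist":[0,0,0],"gripper":0.6},
  {"delta_pos":[0,0,0],"twist":[0,0,0],"gripper":0.6},
  {"delta_pos":[0,0,-8],"twist":[0,0,0],"gripper":0.6},
])

```text
clock: 18.88
tool_pos: [526.2, -315.4, 102.3]
eef_rot: [0.997, 0.079, -0.001, -0.001]
ft_force: [-0.1, 1.1, 0.2]
opening: 0.512
finger_force: 0.0
```

Request:
drive_tool([
  {"delta_pos":[0,0,-30],"twist":[0,0,0],"gripper":0.6},
  {"delta_pos":[0,0,-65],"twist":[0,0,0],"gripper":0.6},
  {"delta_pos":[0,0,-100],"twist":[0,0,0],"gripper":0.6},
  {"delta_pos":[0,0,-135],"twist":[0,0,0],"gripper":0.6},
  {"delta_pos":[0,0,-165],"twist":[0,0,0],"gripper":0.6},
])

```text
clock: 19.3
tool_pos: [527.1, -316.0, 271.5]
eef_rot: [0.997, 0.079, 0.001, 0.0]
ft_force: [-0.6, -0.2, -0.3]
opening: 0.597
finger_force: 0.0
```

Request:
drive_tool([
  {"delta_pos":[-10,20,0],"twist":[0,0,0],"gripper":0.6},
  {"delta_pos":[-20,55,0],"twist":[0,0,0],"gripper":0.6},
  {"delta_pos":[-30,90,0],"twist":[0,0,0],"gripper":0.6},
  {"delta_pos":[-40,115,0],"twist":[0,0,0],"gripper":0.6},
  {"delta_pos":[-45,125,0],"twist":[0,0,0],"gripper":0.6},
])

```text
clock: 19.72
tool_pos: [501.7, -449.4, 269.0]
eef_rot: [0.997, 0.079, 0.0, 0.0]
ft_force: [0.0, 0.2, 0.1]
opening: 0.599
finger_force: 0.0
```

Request:
drive_tool([
  {"delta_pos":[0,0,0],"twist":[0,0,0],"gripper":0.6},
  {"delta_pos":[0,0,0],"twist":[0,0,0],"gripper":0.6},
  {"delta_pos":[0,0,0],"twist":[0,0,0],"gripper":0.6},
  {"delta_pos":[0,0,0],"twist":[0,0,0],"gripper":0.6},
  {"delta_pos":[0,0,0],"twist":[0,0,0],"gripper":0.6},
])

```text
clock: 20.13
tool_pos: [502.8, -445.6, 268.6]
eef_rot: [0.997, 0.08, 0.0, -0.0]
ft_force: [0.0, 0.6, -0.1]
opening: 0.597
finger_force: 0.0
```

Run:
```python
from station import manip
from h import *
print(manip.get_state()["tool_pos"])
s=manip.camera("scene");t=manip.camera("top");pickle.dump(s,open("scene6.pkl","wb"));pickle.dump(t,open("top6.pkl","wb"))
a=cv2.resize(s["image"][170:300,90:220],(400,400),interpolation=2);b=cv2.resize(t["image"][200:264,380:444],(400,400),interpolation=2)
cv2.imwrite("pics/p6.png",np.hstack([a,b])[:,:,::-1])
print(blobs(s,(170,150,240,230),red))
```

```text
[ 502.78736916 -445.61486108  268.59849335]
[(247, [195, 195, 17, 18], [203.5, 203.25])]
```

View pics/p6.png

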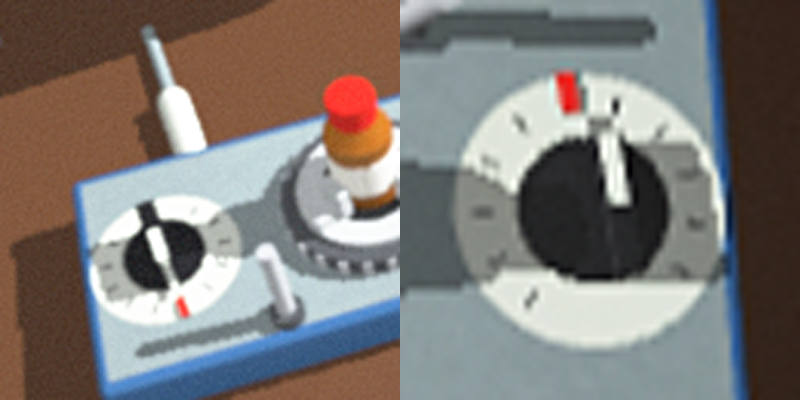

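The knob is released. In the top crop (right half) the white stripe runs from (621,205) to (605,135), with the tab's inner end at (571,112). The stripe is 101 mm high and so shifted by parallax. In the scene crop (left half) the stripe points at the tab at (182,305). I compute the angle from these.

Run:
```python
from h import *
t=load("top6");s=load("scene6")
def mask(c,box,z,nm):
    x0,y0,x1,y1=box;k=8;im=cv2.resize(c["image"][y0:y1,x0:x1],None,fx=k,fy=k,interpolation=2);h=cv2.cvtColor(im,cv2.COLOR_RGB2HSV)
    m=((h[...,2]>150)&(h[...,1]<70)).astype(np.uint8);n,l,st,ce=cv2.connectedComponentsWithStats(m)
    for i in range(1,n):
        if st[i,4]>100:
            p=np.argwhere(l==i)[:,::-1];P=np.array([onz(c,(x0+(q[0]+.5)/k-.5,y0+(q[1]+.5)/k-.5),z)[:2] for q in p[::7]])
            vx,vy,X,Y=cv2.fitLine(P.astype(np.float32),2,0,.01,.01).ravel();u,v=(P-[X,Y])@[vx,vy],0
            print(nm,st[i,4],"c",X,Y,"ang",np.arctan2(vy,vx),"len",np.ptp(u))
mask(t,(410,221,424,236),101,"top");mask(s,(134,242,150,258),101,"scene")
f=lambda u,v:(380+(u+.5)/6.25-.5,200+(v+.5)/6.25-.5)
g=lambda u,v:(90+(u+.5)/3.077-.5,170+(v+.5)/3.077-.5)
for nm,c,q,z in[("top stripe out",t,f(605,133),101),("top stripe in",t,f(621,205),101),("top tip",t,f(600,127),72),("top tab in",t,f(571,112),66),("sc in",s,g(151,231),101),("sc out",s,g(165,260),101),("sc tip",s,g(177,286),72),("sc tab in",s,g(179,298),66)]:print(nm,onz(c,q,z).round(1))
```

```text
top 3396 c 544.1185 -321.54495 ang -0.62570846 len 41.32199367750391
scene 412 c 518.0325 -329.06238 ang -0.29066244 len 10.879802064908226
scene 4091 c 543.26447 -314.5988 ang 0.1855 len 46.466715850103085
top stripe out [ 557.  -492.6  101. ]
top stripe in [ 525.2 -498.1  101. ]
top tip [ 563.  -505.3   72. ]
top tab in [ 570.4 -495.2   66. ]
sc in [ 526.3 -318.9  101. ]
sc out [ 557.7 -311.   101. ]
sc tip [ 563.7 -309.8   72. ]
sc tab in [ 571.3 -310.6   66. ]
```

Run:
```python
from h import *
t=load("top6");s=load("scene6")
f=lambda u,v:(380+(u-400+.5)/6.25-.5,200+(v+.5)/6.25-.5)
P={n:onz(t,f(*q),z)[:2] for n,q,z in[("out",(604,135),101),("in",(621,205),101),("tip",(600,127),72),("tabin",(572,112),66),("tabout",(567,74),66)]}
for k,v in P.items():print(k,v.round(1))
a=lambda d:np.arctan2(d[1],d[0])
print("stripe",a(P["out"]-P["in"]),"tab dir",a(P["tabout"]-P["tabin"]))
for A in((523.9,-318.3),(527,-317.5)):print("tab in",a(P["tabin"]-A),"stripe out",a(P["out"]-A),"tip",a(P["tip"]-A),"sc tab",a(np.array([571.3,-310.6])-A),"sc tip",a(np.array([563.7,-309.8])-A),"sc out",a(np.array([557.7,-311])-A))
```

```text
out [ 554.1 -313.1]
in [ 523.4 -319.7]
tip [ 560.9 -321.6]
tabin [ 568.3 -311. ]
tabout [ 585.6 -309.3]
stripe 0.20932608473178482 tab dir 0.10091175505560707
tab in 0.16284910017287263 stripe out 0.16945525550305654 tip -0.08774506452201775 sc tab 0.16104051839646785 sc tip 0.21040687374588027 sc out 0.21270916700128586
tab in 0.1559826036519374 stripe out 0.15979113629272715 tip -0.1190602147856719 sc tab 0.15451468149712605 sc tip 0.20680950768585052 sc out 0.20864508527654285
```

Run:
```python
from h import *
def ang(c,box,z,th):
    x0,y0,x1,y1=box;g=c["image"][y0:y1,x0:x1].astype(float).min(2);w=np.clip(g-th,0,None)
    # weighted centroid per row, cast to plane, line fit
    Q=[]
    for r in range(y1-y0):
        if w[r].sum()>60:Q.append(onz(c,(x0+(w[r]*np.arange(x1-x0)).sum()/w[r].sum(),y0+r),z)[:2])
    Q=np.array(Q);k=np.polyfit(Q[:,0],Q[:,1],1);return len(Q),np.arctan(k[0]),"y at x=560:",np.polyval(k,560),"res",np.std(Q[:,1]-np.polyval(k,Q[:,0]))
t=load("top6");s=load("scene6")
print(ang(t,(408,223,420,234),101,90));print(ang(s,(134,243,149,256),101,90))
print(s["image"][240:266,132:156].min(2))
```

```text
(10, np.float64(0.10380066726876565), 'y at x=560:', np.float64(-314.95828962385593), 'res', np.float64(0.4654524842533776))
(13, np.float64(0.25511940185842413), 'y at x=560:', np.float64(-311.03269654233986), 'res', np.float64(1.6843698386196648))
[[254 255 236 120  44  42  47  45  62 150 241 255 248 244 246 255 255 255
  255 255 252 253 254 254]
 [253 255 255 174  69  41  47  46  45  75 130 155 150 138 143 165 182 199
  234 254 255 255 255 255]
 [253 255 255 212 100  41  43  38  37  45  53  56  49  49  47  56  63  83
  122 177 230 230 226 225]
 [253 255 255 209  92  32  58  99 117 109  62  40  36  27  26  24  27  29
   39  76 117 140 164 179]
 [255 255 246 151  49  72 164 218 240 217 117  40  36  32  33  22  26  35
   31  27  42  76 129 172]
 [255 246 170  76  26 137 255 255 255 255 155  54  27  31  36  38  30  27
   28  31  23  41  90 152]
 [221 142  72  28  25 123 248 255 255 255 192  91  37  36  37  33  35  22
   33  38  30  30  60 119]
 [123  58  21  27  31  88 210 255 255 255 235 117  39  35  33  28  24  35
   33  40  30  33  33  82]
 [ 70  35  27  31  22  48 156 255 255 255 
[... 1076 characters left out ...]
35  30  41  37  34  37  38  31  30  37  87 143 175 138  84  43  45
   34  49 116 201 253 255]
 [ 91  41  26  34  27  26  38  31  32  32  35  66 132 178 173 120  57  38
   69 117 197 251 255 254]
 [132  89  49  37  35  26  34  31  25  30  33  45 105 182 226 188 100  97
  162 217 249 255 254 252]
 [165 140 104  66  38  20  30  34  25  30  23  31  98 206 255 247 179 190
  247 255 255 254 253 247]
 [179 167 151 118  85  60  48  49  47  51  46  51  88 191 254 255 239 246
  255 255 253 252 253 251]
 [178 178 177 156 140 126 129 134 125 109 102 119 156 224 248 251 250 254
  254 253 252 252 253 253]
 [170 180 185 195 192 200 224 238 227 173 157 166 217 254 253 245 238 248
  253 253 252 252 252 253]]
```

The angle estimates from both views (0.10 to 0.25) average about 0.17, and the gripper read 0.16 at release. The tab is at 0.16, so the pointer is well within tolerance. Handing in.

```bash
python3 -c "
from station import manip
print(manip.hand_in())"
```

```text
the job is handed in; nothing more can be done
None
```

I stood the red-capped bottle in the mixer clamp, tightened the jaws on it (about 18 N at the post), set the pointer to the red tab, and handed the job in at about 20 s with the arm clear. The hand-in gave no verdict. The pointer read 0.16 rad at release against the tab's 0.16; stripe readings from the pictures scattered from 0.10 to 0.25.

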